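# Raise the slide tray three clicks to the viewer and hold it

## Task

With the lever still up, slide the blue carriage of the tray lift all the way along its rails, so that its steel spatula blade goes fully under the green slide tray. Then push the lever down by its red grip exactly three clicks (never a fourth), so that the blade lifts the tray off its ledges towards the viewer, and finish while still holding the grip down at the third click: the lever springs back if let go. Do not touch the tray, and do not shift the bottle, the jar or the tip box.

Things in the scene. Friction and masses are not known exactly. Their poses are not given: they have to be found in the camera images.
- lifter: fixed slide-tray lift: white base plate, x -100..100, y -230..140 mm, 12 mm thick. Origin on the bench, z up; its +y is the way the carriage slides to the tray, its -x the side the lever points to (roughly the robot). Tray place centred at (0, 65) mm. A viewer (post at (88, 65), arm, black lens 34 mm wide over the tray place, 150 to 200 mm above the bench) is fixed to it.
- carriage (a joint): slide of the blue carriage (85 mm in x, 60 in y), m: 0 = farthest from the tray, 0.10 = end stop, blade fully under the tray; starts at 0 to 0.03, stays where left (about 2 N friction). Carriage, lever, grip and blade move along the lift's +y by this value; it can be drawn along by the pinched red grip.
- lever (a joint): lever angle, rad: 0 = up, at rest (0.60 above level), grows as the grip is pushed down. 5 clicks, one each 0.22: notches at 0.22, 0.44, 0.66 (third); the resistance rises, then drops as it snaps over midway between notches (third snap 0.55, fourth 0.77). Push at the grip about 1 to 9 N; it always springs back to 0 if let go. Each click raises the blade 12 mm.
- lever_hinge (a point): centre of the lever's pivot on the carriage, 105 mm above the bench; level axis along the lift's y. In the lift's frame x -30 mm, y (-145 mm + carriage value). The lever is 130 mm long from here to the grip's axis.
- crank_grip (a point): the point to hold, on the red grip's axis, 38 mm from its free end. It lies 60 mm along the lift's -y from lever_hinge; at lever angle q it is 130*cos(0.60-q) mm along the lift's -x from the hinge and 130*sin(0.60-q) mm above it: 178 mm above the bench at rest, 97 mm at the third click.
- crank: the red grip: round bar 14 mm thick, 92 mm long, along the lift's y, fixed at its +y end to the steel lever (14 mm deep, 8 mm wide), free at its -y end; pinch it from above with the fingers either side in the lift's x, or press down on it. Origin on the bar's axis at the lever; the bar runs from 4 mm on the +y side of it to 88 mm on the -y side.
- blade: steel spatula blade, 60 mm wide (x), 120 mm long (y), 4 mm thick, carried by the carriage and raised by the lever; origin at the middle of its rear edge, on its top face. Top face 46 mm above the bench at rest, 82 mm at the third click. At the end stop it spans the lift's y from -15 to 105 mm.
- tray: loose lime-green tray with four glass slides, 120 (x) x 90 (y) x 12 mm, 0.11 to 0.23 kg; origin at the centre of its underside, z up. At the start it lies on the two ledges, underside 50 mm above the bench; at the third click it is 82 mm above.
- ledges: two fixed aluminium ledges, 18 mm wide, tops 50 mm above the bench, carrying the tray by its two x ends with a 90 mm gap between for the blade; origin at the lift's origin. Black end guides stand 8 mm higher, just outside the tray.
- reagent_bottle: bystander: clear bottle with blue cap, 66 mm across, 150 mm tall; origin at the centre of its underside
- squat_jar: bystander: amber jar with blue cap, 60 mm across, 80 mm tall; origin at the centre of its underside
- tip_box: bystander: light-blue box with clear lid, 92 x 72 x 59 mm; origin at the centre of its underside
Not all that is in view belongs to the job. What is meant by the tray is not brown, orange or purple, and is the smaller of those in its own colour.

How it is judged:
On the way, in this order (a step that is already met when the one before it is completed fails the run):
1. the carriage is slid home with the lever still up, so that the blade lies under the tray, which still rests on its ledges (value of joint carriage above 0.094 m and value of joint lever below 0.11 rad and contact force between tray and ledges above 0.3 N), for 0.1 s.
2. the lever is taken down to the third click and the tray is up on the blade (value of joint lever between 0.56 and 0.76 rad and contact force between tray and blade above 0.3 N), for 0.2 s.
At the end, for the whole second after the job is handed in: the fingers still hold the red grip; the lever rests past the third snap and short of the fourth (0.56 to 0.76 rad); the carriage is home (past 90 of 100 mm); the tray is carried level by the blade alone, underside 72 to 92 mm above the bench, still (all of step 2 and velocity of joint lever between -0.15 and 0.15 rad/s and value of joint carriage above 0.09 m and contact force between the fingers and crank above 0.4 N and contact force between tray and ledges below 0.05 N and z of tray in the frame of ledges between 0.072 and 0.092 m and angle between tray's own z axis and vertical below 0.12 rad and linear speed of tray below 0.03 m/s); the arm keeps its last pose, push and grip.
It fails at once if the lever is pushed over a fourth click (value of joint lever above 0.79 rad).
It fails at once if the robot touches the tray (contact force between any of the fingers, the arm and tray above 0.5 N).
It fails at once if the tray is tipped (angle between tray's own z axis and vertical above 0.3 rad).
It fails at once if a bystander is moved (distance of any of reagent_bottle, squat_jar, tip_box from where it was at the start of the episode above 0.015 m).
It also fails if it takes over 40 s, if anything falls off the work surface, if the arm or the gripper's body presses on something with over 40 N, if the wrist force passes 120 N, or if a joint passes its speed limit or range.

## Robot

A 6-joint arm with a two-finger parallel gripper is mounted at the origin on the work surface. World frame = base frame: x ahead of the robot, y to its left, z up, the work surface at z = 0. Lengths are in m, angles in rad, forces in N, time in s.
With the tool pointing down it reaches from about 0.35 to 0.975 m from the base axis. Payload 17.4 kg.
Tool frame: the origin (TCP) lies between the finger pads; the fingertips stand 25 mm ahead of it and the grasp point (between the pads) lies 6 mm ahead of it; y points along the fingers, z is the direction in which the jaws open and shut, and the axes are right-handed (so a half turn about y gives the same grasp; the last joint's range is limited). The gripper opens to 85 mm and grips with 20 to 120 N. Pads are 22 mm wide; open, the fingers measure 114 mm over their backs; the gripper's body (76 mm by 85 mm) begins 54 mm behind the grasp point. The pads swing forward as they close: fully open they stand 13 mm farther back than shut.
Start: joints at [-1.353, 0.116, 1.442, -0, 1.584, -0.038], TCP at [0.171, -0.653, 0.256] pointing down, gripper open.
Joint ranges: [-2.83, 2.83], [-0.83, 2.19], [0.07, 2.5], [-1.14, 4.28], [0.01, 3], [-2.97, 2.97]. Speed limits (rad/s): [1.89, 1.89, 2.22, 3.14, 3.14, 3.14].

## Interface

Orientations are given as a unit quaternion [x, y, z, w].
In Python, from rig import arm, capture, get_calibration gives the robot as it stands.
- The arm moves only by the tool jog_arm, never from a script. Its argument "targets" is a list of rows, each a list of 5 numbers: the finger opening in m, from 0 to 0.0854, then the shift along the tool's x, y, z in m, then the turn about the tool's y in rad. In form: [[gripper, x, y, z, roll], ...]. A call has 1 to 8 rows; each row is the pose to reach, as a shift and turn from the pose commanded when the call began, along the tool's axes at that moment; what a row does not reach only later rows make up. A row lasts 1/10 s, in which the tool goes at most 50 mm and 8.59 degrees, less where a joint would pass 70% of its speed; a pose out of reach is approached as far as the arm can. A call with a gripper value outside its range is refused whole. The fingers move at their own pace and stop on an object; "squeeze" is the grip in N (left out, the last holds). Time passes only in rows, so rows that repeat a pose let the fingers close. It gives the time, the measured TCP pose, the force and the opening at its end, in the units of the state.
- arm.observe(): the state, without advancing time (a new reading comes with each control period).
- capture(name): name is "scene" or "top" or "wrist"; returns the picture (384x512x3 uint8, red, green, blue); there is no depth.
- get_calibration(name): a dict with "fov_y" (degrees; the focal length in pixels is half the picture's height over the tangent of half this angle, whatever the lens; pixels are square), "cx", "cy" (the principal point, pixels), "world_to_cam" (4x4, takes a point from world to camera coordinates); the wrist camera has in their place "hand_eye" (4x4, takes a point from camera to tool coordinates, whose origin is the TCP and whose axes are the tool frame's). Camera axes: x right, y up, looking along -z (the intrinsics and any distortion apply to the point x, -y, -z); pixel columns grow to the right and rows downward; lengths in m; the calibration is good to about 2 mm. A picture is of the moment at which its call begins: read the wrist's pose just before it. get_calibration takes no time and is no camera call.
- arm.sign_off(): hands the job in, once; it reports no verdict.
The state is a dict: "clock": time; "joint_positions": joint angles; "joint_vel": joint speeds; "tau": joint torques, N m; "tcp_pos": TCP position; "tool_rot": TCP orientation; "wrist_force": force on the tool from outside, world axes, zero at the start; "moment": the same for the moment, N m; "grip_width": finger opening in m.
Only numpy, scipy, OpenCV 4.12 (cv2) and the standard library are available. Lean on these libraries where they do the work, as an engineer would, in place of code of your own. Each camera call takes 0.05 s, during which the arm holds its last target. There are 200 camera calls.

## Working session

There is one attempt and no reset: what is moved stays moved. The work goes in short steps, Python scripts to look and compute and a tool call to move; the robot and the scene stay as the last step left them, time stands still between calls to the robot, and variables do not carry over. Pictures are saved under pics/ and viewed, about 8 in all and at most 12, crops included, and the job is handed in when it is done.

Besides the shell and the picture viewer there is one more tool, called after "Request:" by a JSON object that holds its "name" and its "arguments", one argument or row to a line. jog_arm: Moves the arm, as the interface text tells. Its arguments: {"type":"object","properties":{"targets":{"type":"array","items":{"type":"array","items":{"type":"number"}}},"squeeze":{"type":"number"}},"required":["targets"]}

```bash
mkdir -p pics; python3 - <<'E'
from rig import arm,capture,get_calibration
import cv2,numpy as np
np.set_printoptions(precision=4,suppress=True)
for n in("scene","top"):
    cv2.imwrite(f"pics/{n}0.png",capture(n)[:,:,::-1]); print(n,get_calibration(n))
print(get_calibration("wrist")); print(arm.observe())
E
```

```text
scene {'fov_y': 52.4048239717432, 'cx': 263.0868079861498, 'cy': 192.28717801872162, 'world_to_cam': array([[ 0.1888,  0.982 ,  0.012 , -0.0829],
       [-0.7237,  0.1308,  0.6776,  0.3296],
       [ 0.6638, -0.1366,  0.7353, -1.7831],
       [ 0.    ,  0.    ,  0.    ,  1.    ]])}
top {'fov_y': 49.85360608363735, 'cx': 253.4216135852929, 'cy': 194.9296820432079, 'world_to_cam': array([[ 0.0024, -0.9999,  0.0168, -0.0441],
       [ 0.9856,  0.0052,  0.1693, -0.6024],
       [-0.1693,  0.0162,  0.9854, -1.2537],
       [ 0.    ,  0.    ,  0.    ,  1.    ]])}
{'fov_y': 58.05897668066922, 'cx': 253.2008159311221, 'cy': 191.211007108628, 'hand_eye': array([[-0.0004, -0.9509, -0.3096, -0.08  ],
       [-0.0006,  0.3096, -0.9509, -0.119 ],
       [ 1.    , -0.0002, -0.0006,  0.0007],
       [ 0.    ,  0.    ,  0.    ,  1.    ]])}
{'clock': 0.1, 'joint_positions': array([-1.3528,  0.1165,  1.4422,  0.    ,  1.584 , -0.0378]), 'joint_vel': array([-0.0017, -0.0007, -0.0025, -0.002 , -0.0012, -0.0012]), 'tau': array([  0.0031, -73.366 , -63.3788,   0.0001,   0.0052,   0.    ]), 'tcp_pos': array([ 0.1707, -0.6529,  0.2556]), 'tool_rot': array([-0.0902,  0.7017, -0.701 ,  0.0902]), 'wrist_force': array([ 0.5252,  0.3388, -0.0105]), 'moment': array([ 0.0001, -0.0339,  0.0117]), 'grip_width': 0.08516755989936604}
```

View pics/scene0.png

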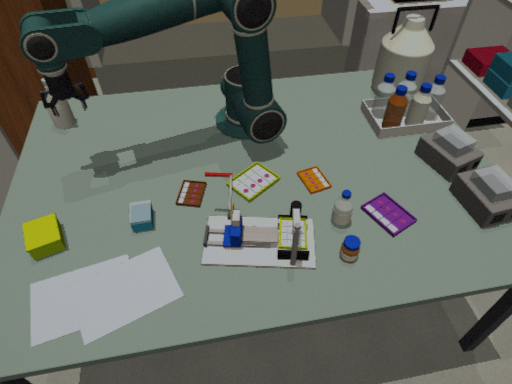

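View pics/top0.png

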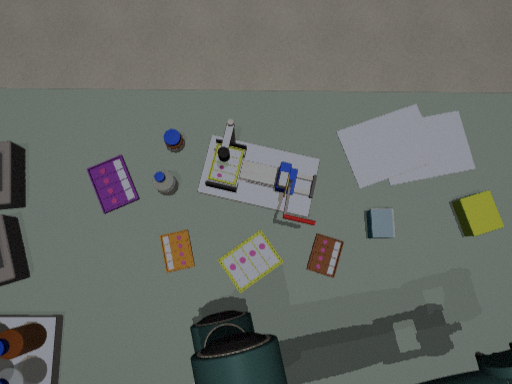

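The scene and top views show two green trays. One lies on the bench at top (250,261) and is larger. The other sits on the lift ledges at top (227,167) under the viewer, and is the smaller of the two, so it is the one meant. The red grip is at top (299,219), the bottle at (165,181) and the jar at (174,140). An enlarged crop will confirm this.

```bash
cat > h.py <<'E'
import numpy as np,cv2
from rig import arm,capture,get_calibration
np.set_printoptions(precision=4,suppress=True)
def K(c): 
    f=192/np.tan(np.radians(c['fov_y'])/2); return f,c['cx'],c['cy']
def W2C(n):
    return get_calibration(n)['world_to_cam']
def ray(n,uv):
    c=get_calibration(n); f,cx,cy=K(c); M=c['world_to_cam']
    R,t=M[:3,:3],M[:3,3]; d=R.T@np.array([(uv[0]-cx)/f,-(uv[1]-cy)/f,-1]); return -R.T@t,d
def atz(n,uv,z):
    o,d=ray(n,uv); return o+d*(z-o[2])/d[2]
def proj(n,p):
    c=get_calibration(n); f,cx,cy=K(c); q=c['world_to_cam']@np.append(p,1)
    return np.array([cx+f*q[0]/-q[2],cy-f*q[1]/-q[2]])
E
python3 - <<'E'
from h import *
im=cv2.imread("pics/top0.png"); c=im[120:240,185:345]; cv2.imwrite("pics/crop0.png",cv2.resize(c,None,fx=5,fy=5,interpolation=cv2.INTER_CUBIC))
for n in("top","scene"):
    im=cv2.imread(f"pics/{n}0.png").astype(int); b,g,r=im[...,0],im[...,1],im[...,2]
    m=((r>120)&(g<60)&(b<60)).astype(np.uint8); k,l,s,ce=cv2.connectedComponentsWithStats(m)
    for i in range(1,k):
        if s[i,4]>20: print(n,s[i],ce[i],cv2.minAreaRect(np.argwhere(l==i)[:,::-1].astype(np.float32)))
E
```

```text
top [284 215  31   9  86] [299.1512 219.0581] ((298.9868469238281, 219.05572509765625), (31.03483009338379, 2.748471975326538), 13.240520477294922)
scene [205 173  27   3  68] [218.6912 173.8235] ((218.0, 174.0), (2.0, 26.0), 90.0)
```

View pics/crop0.png

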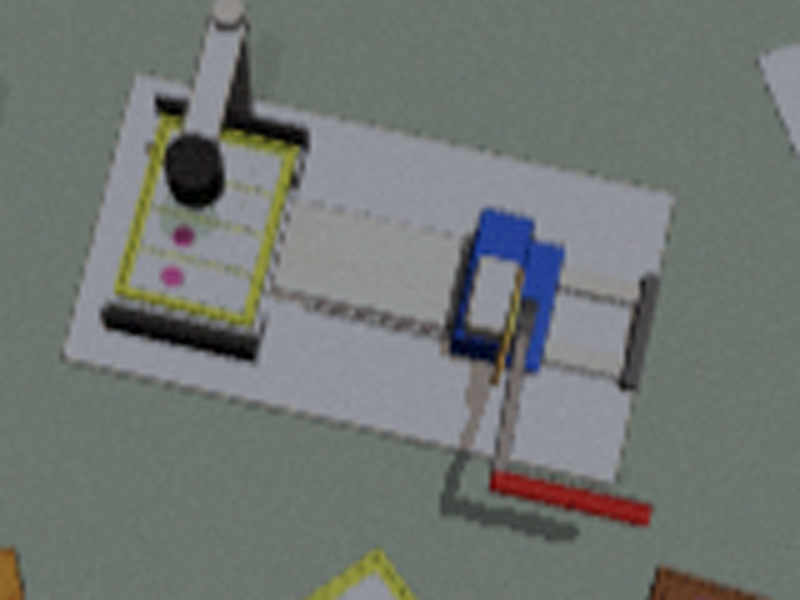

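The crop confirms it: the small green tray is on the ledges under the lens, at crop (210,215), with the grip from (490,482) to (650,515). Next I fit the lift pose.

```bash
python3 - <<'E'
from h import *
from scipy.optimize import least_squares
from scipy.spatial.transform import Rotation as Rn
px=np.array([(137,73),(673,200),(617,480),(65,357)])/5+[185,120]-.4
L=np.array([(.1,.14),(.1,-.23),(-.1,-.23),(-.1,.14)])
W=np.array([atz("top",p,.012)[:2] for p in px])
def T(v,l): c,s=np.cos(v[2]),np.sin(v[2]); return np.array([v[0]+c*l[0]-s*l[1],v[1]+s*l[0]+c*l[1]])
r=least_squares(lambda v:np.ravel([T(v,l)-w for l,w in zip(L,W)]),[.7,0,0])
v=r.x; print("lift",v,r.fun*1000)
z=.105+.13*np.sin(.6)
# grip centre (y mid = -42 from crank origin -> lift y=-145+c-60... )
for n,p in (("top",(299.1,219.06)),("scene",(218.5,174))):
    w=atz(n,p,z); print(n,w, Rn.from_euler('z',-v[2]).apply(w-[*v[:2],0])*1000)
# triangulate
o1,d1=ray("top",(299.1,219.06));o2,d2=ray("scene",(218.5,174))
A=np.c_[d1,-d2];s=np.linalg.lstsq(A,o2-o1,rcond=None)[0];a,b=o1+d1*s[0],o2+d2*s[1];print(a,b)
o=arm.observe();R=Rn.from_quat(o['tool_rot']);print(R.as_matrix(),o['tcp_pos'])
np.save("lift.npy",v)
E
```

```text
lift [ 0.6869 -0.0172 -0.2235] [ 1.157   0.9791  3.979  -3.2947 -4.0893  0.0802 -1.0467  2.2354]
top [ 0.5123 -0.169   0.1784] [-136.5452 -186.7747  178.4035]
scene [ 0.5089 -0.1659  0.1784] [-140.5833 -184.488   178.4035]
[ 0.5119 -0.1686  0.182 ] [ 0.5123 -0.166   0.1817]
[[-0.9675 -0.0002  0.253 ]
 [-0.253   0.001  -0.9675]
 [-0.     -1.     -0.001 ]] [ 0.1707 -0.6529  0.2556]
```

```bash
python3 - <<'E'
from h import *
from scipy.spatial.transform import Rotation as Rn
v=np.load("lift.npy");L=Rn.from_euler('z',v[2])
g=L.apply([-.1373,-.1945,.256])+[v[0],v[1],0]; o=arm.observe();R=Rn.from_quat(o['tool_rot'])
print(g,R.inv().apply(g-o['tcp_pos']))
Rt=R*Rn.from_rotvec([0,-1.092,0]); print(Rt.as_matrix(),L.as_matrix())
E
```

```text
[ 0.5099 -0.1764  0.256 ] [-0.4486  0.0001 -0.3752]
[[-0.2211 -0.0002  0.9752]
 [-0.9752  0.001  -0.2211]
 [-0.0009 -1.     -0.0004]] [[ 0.9751  0.2217  0.    ]
 [-0.2217  0.9751 -0.    ]
 [-0.      0.      1.    ]]
```

Request:
{"name": "jog_arm", "arguments": {
  "targets": [
    [0.085, -0.037, -0.01, -0.031, -0.091],
    [0.085, -0.075, -0.02, -0.062, -0.182],
    [0.085, -0.112, -0.02, -0.094, -0.273],
    [0.085, -0.15, -0.02, -0.125, -0.364],
    [0.085, -0.187, -0.02, -0.156, -0.455],
    [0.085, -0.224, -0.02, -0.187, -0.546],
    [0.085, -0.262, -0.02, -0.219, -0.637],
    [0.085, -0.299, -0.02, -0.25, -0.728]
  ]
}}

```text
clock: 0.9
tcp_pos: [0.3974, -0.3336, 0.2762]
tool_rot: [-0.335, 0.623, -0.623, 0.335]
wrist_force: [0.9, -1.1, 0.1]
grip_width: 0.0851
```

```bash
cat > rel.py <<'E'
from h import *
from scipy.spatial.transform import Rotation as Rn
import sys
v=np.load("lift.npy");L=Rn.from_euler('z',v[2])
g=L.apply([float(a) for a in sys.argv[1:4]])+[v[0],v[1],0]; o=arm.observe();R=Rn.from_quat(o['tool_rot'])
m=R.as_matrix()
print(o['clock'],"shift",R.inv().apply(g-o['tcp_pos']),"zyaw",np.arctan2(m[1,2],m[0,2]),"lift",L.inv().apply(o['tcp_pos']-[v[0],v[1],0]),o['wrist_force'],o['grip_width'],o['joint_positions'])
E
python3 rel.py -.1373 -.1945 .276
```

```text
0.9 shift [-0.1931  0.0002  0.0072] zyaw -0.5834084818058253 lift [-0.2121 -0.3727  0.2762] [ 0.9141 -1.127   0.0813] 0.08513203280721306 [-0.7475 -0.2322  1.743   0.0001  1.6308 -0.1641]
```

Request:
{"name": "jog_arm", "arguments": {
  "targets": [
    [0.085, -0.04, 0, 0.002, -0.09],
    [0.085, -0.08, 0, 0.003, -0.18],
    [0.085, -0.12, 0, 0.005, -0.27],
    [0.085, -0.16, 0, 0.006, -0.36],
    [0.085, -0.192, 0, 0.007, -0.36],
    [0.085, -0.192, 0, 0.007, -0.36]
  ]
}}

```text
clock: 1.5
tcp_pos: [0.5103, -0.1768, 0.2758]
tool_rot: [-0.441, 0.553, -0.552, 0.441]
wrist_force: [-0.4, 0.3, 0.1]
grip_width: 0.0849
```

```bash
python3 rel.py -.1373 -.1945 .184; python3 - <<'E'
from h import *
from scipy.spatial.transform import Rotation as Rn
o=arm.observe(); im=capture("wrist"); 
c=get_calibration("wrist"); f,cx,cy=K(c); H=c['hand_eye']; R=Rn.from_quat(o['tool_rot']).as_matrix()
v=np.load("lift.npy");L=Rn.from_euler('z',v[2])
a=im.astype(int); m=((a[...,0]>90)&(a[...,1]<60)&(a[...,2]<60)).astype(np.uint8)
k,l,s,ce=cv2.connectedComponentsWithStats(m)
i=1+np.argmax(s[1:,4]); r=cv2.boxPoints(cv2.minAreaRect(np.argwhere(l==i)[:,::-1].astype(np.float32)))
def at(uv,z):
    d=R@(H[:3,:3]@np.array([(uv[0]-cx)/f,-(uv[1]-cy)/f,-1])); p=o['tcp_pos']+R@H[:3,3]
    w=p+d*(z-p[2])/d[2]; return L.inv().apply(w-[*v[:2],0])*1000
print(s[i]); 
for p in r: print(p,at(p,.1784))
cv2.imwrite("pics/w1.png",im[:,:,::-1])
E
```

```text
1.5 shift [-0.0002  0.0918 -0.0005] zyaw -0.22362235184603002 lift [-0.1367 -0.1948  0.2758] [-0.3801  0.318   0.0855] 0.0849363125160021 [-0.3811 -0.1837  1.7025  0.0007  1.6236 -0.1574]
[ 244  122   21  135 2052]
[243.7984 255.9101] [-142.5281 -233.9065  178.4   ]
[245.7421 121.7934] [-140.5767 -141.1482  178.4   ]
[264.883  122.0708] [-128.7542 -141.3138  178.4   ]
[262.9393 256.1875] [-129.1161 -234.1211  178.4   ]
```

View pics/w1.png

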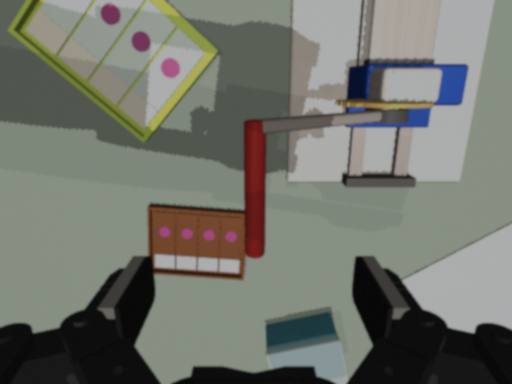

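The wrist view shows the red grip from (255,122) to (254,256), centred between the fingers. Its measured length is 93 mm (should be 92), and the free end at y = -234 puts the carriage at about 9 mm. Next I descend and pinch.

Request:
{"name": "jog_arm", "arguments": {
  "targets": [
    [0.085, 0.001, 0.03, 0.001, 0],
    [0.085, 0.001, 0.06, 0.001, 0],
    [0.085, 0.001, 0.08, 0.001, 0],
    [0.085, 0.001, 0.092, 0.001, 0],
    [0.03, 0.001, 0.092, 0.001, 0],
    [0.01, 0.001, 0.092, 0.001, 0],
    [0.01, 0.001, 0.092, 0.001, 0],
    [0.01, 0.001, 0.092, 0.001, 0]
  ],
  "squeeze": 25
}}

```text
clock: 2.35
tcp_pos: [0.51, -0.1809, 0.1854]
tool_rot: [0.44, -0.553, 0.554, -0.44]
wrist_force: [-0.1, 1.0, -0.2]
grip_width: 0.0278
```

```bash
python3 rel.py -.1373 -.1045 .184
```

```text
2.35 shift [-0.0944  0.0014 -0.0015] zyaw -0.22705963362061554 lift [-0.1361 -0.1989  0.1854] [-0.1022  1.0267 -0.2003] 0.02778970127071057 [-0.388  -0.151   1.8202 -0.      1.4709 -0.161 ]
```

Request:
{"name": "jog_arm", "arguments": {
  "targets": [
    [0.01, 0, 0, 0, 0],
    [0.01, 0, 0, 0, 0],
    [0.01, 0, 0, 0, 0],
    [0.01, 0, 0, 0, 0]
  ]
}}

```text
clock: 2.75
tcp_pos: [0.5099, -0.1808, 0.1847]
tool_rot: [0.44, -0.553, 0.554, -0.44]
wrist_force: [1.5, -0.9, 3.7]
grip_width: 0.013
```

```bash
python3 rel.py -.1373 -.1045 .184
```

```text
2.75 shift [-0.0943  0.0007 -0.0013] zyaw -0.22699650740274946 lift [-0.1363 -0.1988  0.1847] [ 1.4693 -0.8868  3.6677] 0.012961449079870164 [-0.3879 -0.1505  1.8209 -0.      1.4704 -0.1609]
```

Request:
{"name": "jog_arm", "arguments": {
  "targets": [
    [0.01, -0.005, 0, 0, 0],
    [0.01, -0.015, 0, 0, 0],
    [0.01, -0.025, 0, 0, 0],
    [0.01, -0.035, 0, 0, 0],
    [0.01, -0.045, 0, 0, 0],
    [0.01, -0.055, 0, 0, 0],
    [0.01, -0.065, 0, 0, 0],
    [0.01, -0.075, 0, 0, 0]
  ],
  "squeeze": 40
}}

```text
clock: 3.55
tcp_pos: [0.5266, -0.1065, 0.1844]
tool_rot: [-0.44, 0.553, -0.553, 0.44]
wrist_force: [-0.6, -2.9, 5.6]
grip_width: 0.0128
```

```bash
python3 rel.py -.1373 -.1045 .184
```

```text
3.55 shift [-0.0181  0.0004 -0.0009] zyaw -0.2265848108670088 lift [-0.1364 -0.1226  0.1844] [-0.5591 -2.865   5.6177] 0.012824545591092418 [-0.247  -0.1582  1.8282  0.      1.4718 -0.0204]
```

Request:
{"name": "jog_arm", "arguments": {
  "targets": [
    [0.01, -0.005, 0, 0, 0],
    [0.01, -0.01, 0, 0, 0],
    [0.01, -0.014, 0, 0, 0],
    [0.01, -0.017, 0, 0, 0],
    [0.01, -0.018, 0, 0, 0]
  ]
}}

```text
clock: 4.05
tcp_pos: [0.5298, -0.0919, 0.1845]
tool_rot: [0.442, -0.552, 0.555, -0.438]
wrist_force: [-12.9, -33.6, 9.0]
grip_width: 0.0126
```

```bash
python3 rel.py -.1373 -.1045 .184
```

```text
4.05 shift [-0.0032  0.0005 -0.0007] zyaw -0.2278444109000218 lift [-0.1366 -0.1077  0.1845] [-12.8551 -33.5604   9.0005] 0.0125873743562387 [-0.216  -0.1567  1.8267 -0.0068  1.4726  0.0126]
```

Request:
{"name": "jog_arm", "arguments": {
  "targets": [
    [0.01, 0.0015, 0, 0, 0],
    [0.01, 0.0025, 0, 0, 0],
    [0.01, 0.0025, 0, 0, 0]
  ]
}}

```text
clock: 4.35
tcp_pos: [0.5297, -0.0928, 0.1845]
tool_rot: [0.441, -0.553, 0.554, -0.439]
wrist_force: [-5.4, -11.2, 7.1]
grip_width: 0.0123
```

```bash
python3 rel.py -.1373 -.1045 .184;  python3 - <<'E'
from h import *
a=capture("scene")[140:290,170:370,::-1]; a=cv2.resize(a,None,fx=3,fy=3,interpolation=cv2.INTER_CUBIC)
cv2.imwrite("pics/s2.png",a)
E
```

```text
4.35 shift [-0.0041  0.0005 -0.0008] zyaw -0.22730679490911584 lift [-0.1365 -0.1086  0.1845] [ -5.3739 -11.1651   7.0844] 0.012310562601738826 [-0.2199 -0.1569  1.827  -0.002   1.4721  0.0076]
```

View pics/s2.png

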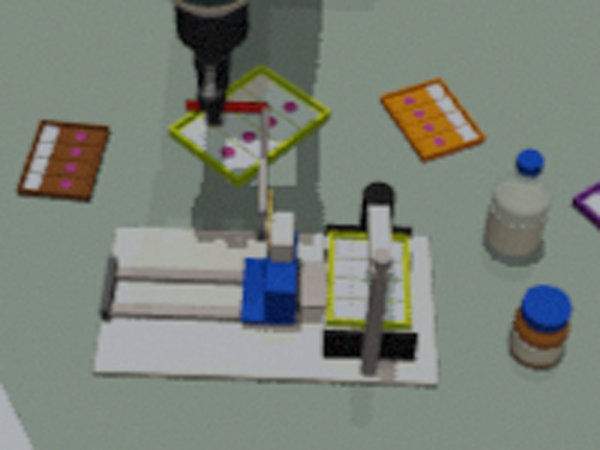

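The scene crop shows the carriage home against the tray at crop (270,290), the blade under the tray and the lever up. The gripper is on the grip at (215,105), and the bottle and jar are in place. Next I push down along the arc.

Request:
{"name": "jog_arm", "arguments": {
  "targets": [
    [0.01, 0, 0.006, -0.004, 0],
    [0.01, 0, 0.0125, -0.0075, 0],
    [0.01, 0, 0.019, -0.0107, 0],
    [0.01, 0, 0.0252, -0.0134, 0],
    [0.01, 0, 0.032, -0.0158, 0],
    [0.01, 0, 0.039, -0.018, 0],
    [0.01, 0, 0.046, -0.0198, 0],
    [0.01, 0, 0.0525, -0.021, 0]
  ]
}}

```text
clock: 5.2
tcp_pos: [0.5098, -0.0879, 0.1319]
tool_rot: [0.44, -0.553, 0.554, -0.44]
wrist_force: [2.8, -10.1, 4.9]
grip_width: 0.0125
```

```bash
python3 rel.py -.159 -.1086 .1033
```

```text
5.2 shift [ 0.0003  0.0286 -0.0021] zyaw -0.22695745865813582 lift [-0.157  -0.1082  0.1319] [  2.8176 -10.0867   4.8912] 0.01252425195599577 [-0.2193 -0.1714  1.927  -0.0016  1.3846  0.008 ]
```

Request:
{"name": "jog_arm", "arguments": {
  "targets": [
    [0.01, 0, 0.006, -0.0008, 0],
    [0.01, 0, 0.012, -0.0014, 0],
    [0.01, 0, 0.018, -0.0017, 0],
    [0.01, 0, 0.023, -0.0017, 0],
    [0.01, 0, 0.0265, -0.0016, 0],
    [0.01, 0, 0.0285, -0.0015, 0],
    [0.01, 0, 0.0285, -0.0015, 0]
  ]
}}

```text
clock: 5.9
tcp_pos: [0.5081, -0.0876, 0.1033]
tool_rot: [0.441, -0.553, 0.554, -0.44]
wrist_force: [-3.8, -10.4, 5.2]
grip_width: 0.0125
```

```bash
python3 rel.py -.159 -.1086 .1033;  python3 - <<'E'
from h import *
a=capture("scene")[140:290,170:370,::-1]; a=cv2.resize(a,None,fx=3,fy=3,interpolation=cv2.INTER_CUBIC)
cv2.imwrite("pics/s3.png",a); cv2.imwrite("pics/w3.png",capture("wrist")[:,:,::-1])
E
```

```text
5.9 shift [ 0.0003 -0.     -0.0003] zyaw -0.22679829566732998 lift [-0.1587 -0.1083  0.1033] [ -3.7566 -10.4199   5.213 ] 0.0124884664262244 [-0.2193 -0.151   1.9576 -0.0018  1.3347  0.0079]
```

View pics/s3.png

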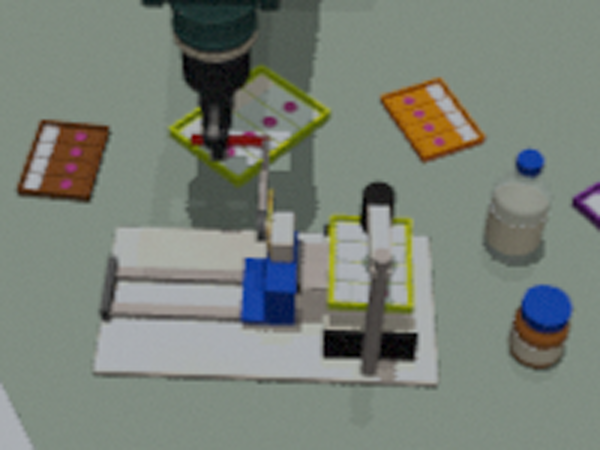

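View pics/w3.png

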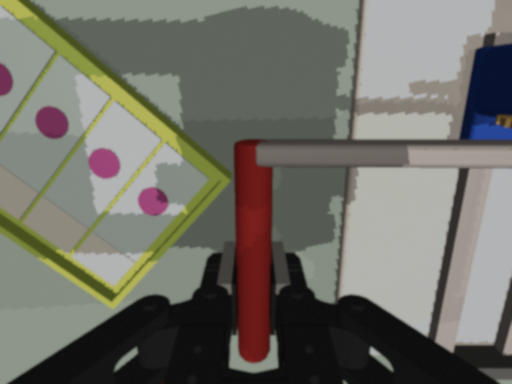

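The scene crop shows the tray raised clear of the ledges and level, with the carriage home and the bystanders unmoved. The wrist view shows the red grip pinched at (255,270) with the lever level. One numeric check of the lever angle remains.

```bash
python3 - <<'E'
from h import *
from scipy.spatial.transform import Rotation as Rn
v=np.load("lift.npy");L=Rn.from_euler('z',v[2])
w=lambda *p:proj("scene",L.apply(np.array(p)/1000)+[*v[:2],0])
i0=cv2.imread("pics/scene0.png"); i1=capture("scene")[:,:,::-1].copy()
for n,im in(("start",i0),("now",i1)):
    a=im.astype(int); b,g,r=a[...,0],a[...,1],a[...,2]
    m=(r>120)&(g<60)&(b<60); q=np.argwhere(m); q=q[(q[:,1]<300)]; print(n,"red +y end col/row",q[:,1].max(),q[q[:,1]>q[:,1].max()-6].mean(0))
    y=(r>130)&(g>150)&(b<90); t=np.argwhere(y); t=t[(t[:,1]>275)&(t[:,1]<312)&(t[:,0]>205)]; print("tray rows",t[:,0].min(),t[:,0].max(),"mean",t.mean(0))
for c,q in((9,0),(100,.44),(100,.55),(100,.66),(100,.77)):
    print(c,q,"bar +y end",w(-30-130*np.cos(.6-q),-151+c-7,105+130*np.sin(.6-q)))
for z in(56,76,88,100): print("tray z",z,w(0,65,z))
E
python3 rel.py -.159 -.1086 .1033
```

```text
start red +y end col/row 231 [173.8667 228.0667]
tray rows 218 247 mean [234.9792 292.5312]
now red +y end col/row 252 [186.  251.5]
tray rows 212 241 mean [226.5281 293.3371]
9 0 bar +y end [229.1093 175.0459]
100 0.44 bar +y end [256.9128 182.4734]
100 0.55 bar +y end [256.9305 185.0187]
100 0.66 bar +y end [256.9281 187.8632]
100 0.77 bar +y end [256.9059 190.9726]
tray z 56 [292.15   233.0118]
tray z 76 [292.5608 229.314 ]
tray z 88 [292.8119 227.0539]
tray z 100 [293.0665 224.7619]
6.05 shift [ 0.0003  0.0002 -0.0003] zyaw -0.22677638738095046 lift [-0.1587 -0.1083  0.1035] [ -2.6778 -10.5324   5.2262] 0.012257427685246262 [-0.2192 -0.1512  1.9575 -0.0018  1.3351  0.0079]
```

```bash
python3 -c "
from rig import arm
print(arm.sign_off())"
```

```text
the job is handed in; nothing more can be done
None
```

The job is handed in; the sign-off gave no verdict. The arm is still pinching the red grip, with the lever held down at the third click and the tray up on the blade.

**What I did:** I pinched the grip from above and drew the carriage about 91 mm to its end stop with the lever up. There the wrist force rose to about 36 N, so I backed off, leaving about 11 N of forward push. I then pushed the lever down along its arc in two moves.

**Last checks:**
- **Lever:** the grip came down 81 mm from rest, which means an angle of about 0.66 rad. The scene camera gave roughly 0.64 rad. Both lie between the third snap (0.55) and the fourth (0.77).
- **Tray:** its image rose 6 rows, matching the expected 32 mm lift. It looked level and clear of the ledges.
- **Carriage:** it looked home in the picture.
- **Grip:** the fingers closed to 12.3 mm on the 14 mm bar, and the arm was holding still.
- **Bystanders:** the bottle and jar had not moved in the scene picture. I did not check the tip box again after the start, but the arm only moved away from it once at the grip.

**Disagreements:** the lift's position fit was off by up to 4 mm at the plate corners. The lever angle from the image rests on only a few red pixels, after taking off a row offset of about 1 pixel seen at the start.

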